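Seat the vise stage on its kinematic base

ROBOT

A 6-joint arm with a two-finger parallel gripper is mounted at the origin on the work surface. World frame = base frame: x ahead of the robot, y to its left, z up, the work surface at z = 0. Lengths are in m, angles in rad, forces in N, time in s.
With the tool pointing down it reaches from about 0.275 to 0.975 m from the base axis. Payload 8.4 kg.
Tool frame: the origin (TCP) lies between the finger pads; the fingertips stand 25 mm ahead of it and the grasp point (between the pads) lies 6 mm ahead of it; z points along the fingers, y is the line along which they close (so a half turn about z gives the same grasp; the last joint's range is limited). The gripper opens to 92 mm and grips with 3 to 60 N. Pads are 20 mm wide; open, the fingers measure 128 mm over their backs; the gripper's body (75 mm by 189 mm) begins 69 mm behind the grasp point.
Start: joints at [-1.164, 0.353, 1.633, -0, 1.155, -0.002], TCP at [0.248, -0.574, 0.24] pointing down, gripper open.
Joint ranges: [-2.63, 2.63], [-0.92, 2.1], [0.06, 2.66], [-1.3, 4.44], [0, 2.69], [-3.02, 3.02]. Speed limits (rad/s): [2.22, 2.22, 2.79, 3.14, 3.14, 3.14].

INTERFACE

Orientations are given as a unit quaternion [w, x, y, z].
In Python, from workcell import state, camera, bot gives the robot as it stands. The module is installed in compiled form; this text tells all that it offers.
- The arm moves only by the tool apply_moves, never from a script. Its argument "moves" is a list of rows, each an object of numbers: "dx", "dy", "dz": the shift along the tool's x, y, z in units of 0.2 m (1.0 is 0.2 m); "roll": the turn about the tool's z in units of 0.5 rad (1.0 is 0.5 rad); "hand": the gripper's target within -1 to 1 (fully open at 1, half-way at 0, shut at -1). In form: [{"dx": .., "dy": .., "dz": .., "roll": .., "hand": ..}, ...]. A call has 1 to 12 rows; each row is the pose to reach, as a shift and turn from the pose commanded when the call began, along the tool's axes at that moment; what a row does not reach only later rows make up. A row lasts 1/12 s, in which the tool goes at most 41.7 mm and 7.16 degrees, less where a joint would pass 70% of its speed; a pose out of reach is approached as far as the arm can. A call with a number of a shift or a turn outside -1 to 1 is refused whole. A call with a gripper value outside its range is refused whole. The fingers move at their own pace and stop on an object; "squeeze" is the grip in N (left out, the last holds). Time passes only in rows, so rows that repeat a pose let the fingers close. It gives the time, the measured TCP pose, the force, the opening and the grip force at its end, in the units of the state.
- state(): the state, without advancing time (a new reading comes with each control period).
- camera(name): name is "scene" or "top" or "wrist"; returns a dict with "color" (384x512x3 uint8, blue, green, red), "depth" (384x512 float32, m along the optical axis (not along the pixel's ray), 0 where there is no reading), "vfov" (degrees; the focal length in pixels is half the picture's height over the tangent of half this angle, whatever the lens; pixels are square), "cx", "cy" (the principal point, pixels), "position" and "rotation" of the camera in the world. Camera axes: x right, y up, looking along -z (the intrinsics and any distortion apply to the point x, -y, -z); pixel columns grow to the right and rows downward; lengths in m; the calibration is good to about 2 mm. A picture is of the moment at which its call begins.
- bot.sign_off(): hands the job in; it is judged then, once.
The state is a dict: "t": time; "qpos": joint angles; "joint_velocities": joint speeds; "tau": joint torques, N m; "position": TCP position; "orientation": TCP orientation; "wrist_force": force on the tool from outside, world axes, zero at the start; "torque": the same for the moment, N m; "opening": finger opening in m; "finger_force": force on a finger pad.
Only numpy, scipy, OpenCV 4.12 (cv2) and the standard library are available. Lean on these libraries where they do the work, as an engineer would, in place of code of your own. Each camera call takes 0.05 s, during which the arm holds its last target. There are 200 camera calls.

TASK

The engraving base is covered by a wooden ring clamp left lying across it: first put the clamp away, lying flat in both saddles of the wooden tool rest. Then gently set the vise stage on the base so that its three ball feet are fully home, the nose foot in the cone, the other two in the groove and on the flat seat, and let go of it. Leave everything else on the bench where it is.

Things in the scene. Friction and masses are not known exactly. Their poses are not given: they have to be found in the camera images.
- stage_grip (a point): Loose stage, 0.55 kg: Y-shaped aluminium plate 155 x 124 x 10 mm on three 20 mm ball feet, a dark steel vise block on its middle. Point: centre of the block, which is 64 (x) x 36 (y) x 50 (z) mm; grip its +-y faces. +x points along the longest arm (nose), z up. The point is 63 mm above the feet's undersides, 25 above the plate's top; a screw with a 46 mm cross bar reaches to 53 mm in -x
- foot_nose (a point): centre of the 20 mm ball foot under the nose of the stage (end of its longest arm): 85 mm in +x and 53 mm below stage_grip. The stage starts standing level on its three feet on the table
- foot_left (a point): centre of the 20 mm ball foot under the stage's left short arm: 35 mm in -x, 45 mm in +y, 53 mm below stage_grip; it belongs in the groove
- foot_right (a point): centre of the 20 mm ball foot under the stage's right short arm: 35 mm in -x, 45 mm in -y, 53 mm below stage_grip; it belongs on the flat seat
- base: Fixed base: dark steel plate 180 x 140 x 12 mm (x -65 to +115 mm) with a plain hub (32 mm across, 36 mm tall) and three polished, slippery steel seats. Origin on the table under the hub's axis, +x from hub to cone, z up. With the stage home its vise centre is 88 mm above this origin
- seat_cone (a point): where the nose ball's centre lies when home, 35 mm above the table, 85 mm in +x from the hub: in a round steel block 36 mm across, rim 36 mm above the table, with a conical hole 24 mm wide at the mouth, walls 60 degrees steep
- seat_groove (a point): where the left ball's centre lies when home, 35 mm above the table, 35 mm in -x and 45 mm in +y from the hub: in a steel block 44 x 36 mm, rim 36 mm above the table, with a V groove (24 mm wide at the top, 60 degree walls) that points at the cone
- seat_flat (a point): where the right ball's centre lies when home, 35 mm above the table, 35 mm in -x and 45 mm in -y from the hub: on a plain steel disc 36 mm across, its top 25 mm above the table
- clamp_mid (a point): centre of the loose wooden ring clamp, a bar 150 (x) x 32 (y) x 28 (z) mm, 0.13 kg, brass band round its middle, dark ends, both ends alike. Starts lying level across the base on its hub, underside 36 mm above the table, its middle within 12 mm of the hub's axis
- rest_mid (a point): Fixed wooden tool rest: dark board 200 (x) x 84 x 8 mm; U-shaped saddles at +-55 mm along x, each 24 mm long, floor 16 and cheeks 34 mm above the table, 44 mm between cheeks, 86 mm of free room between the saddles; end stops 174 mm apart, 26 mm high. Point: centre of the clamp when it lies there, 30 mm above the table. The clamp may lie either way round
- flux: bystander, to be left alone: amber bottle, 60 mm across, 130 mm tall; origin under its middle at table height
- block: bystander, to be left alone: round steel bench block, 92 mm across, 30 mm tall; origin under its middle at table height
- cup: bystander, to be left alone: wooden cup with four gravers standing in it, 72 mm across, 145 mm tall overall; origin under its middle at table height
- pedestal: bystander, to be left alone: blue round pedestal, 104 mm across, 62 mm tall; origin under its middle at table height
- brick: bystander, to be left alone: grey soldering brick, 150 x 100 x 28 mm; origin under its middle at table height
- dish: bystander, to be left alone: steel dish, 90 mm across, 30 mm tall; origin under its middle at table height
- mallet: bystander, to be left alone: wooden mallet lying flat, 190 mm long, head 42 x 80 x 42 mm at its +x end; origin under its middle at table height
There are look-alikes about, which are no part of the job. What is shaped like the part that bears stage_grip but yellow is not meant.

How it is judged:
By the outcome, as a careful person would: the job done as asked, in the order asked, and still so for the second after the job is handed in, with the robot touching nothing.
It also fails if it takes over 72 s, if anything falls off the work surface, if the arm or the gripper's body presses on something with over 40 N, if the wrist force passes 120 N, or if a joint passes its speed limit or range.

## Working session

There is one attempt and no reset: what is moved stays moved. The work goes in short steps, Python scripts to look and compute and a tool call to move; the robot and the scene stay as the last step left them, time stands still between calls to the robot, and variables do not carry over. Pictures are saved under pics/ and viewed, at most 10 in all, crops included, and the job is handed in when it is done.

Besides the shell and the picture viewer there is one more tool, called as name([rows], argument=value, ...), one row to a line, values as JSON. apply_moves: Moves the arm, as the interface text tells. Its arguments: {"type":"object","properties":{"moves":{"type":"array","items":{"type":"object","properties":{"dx":{"type":"number","minimum":-1,"maximum":1},"dy":{"type":"number","minimum":-1,"maximum":1},"dz":{"type":"number","minimum":-1,"maximum":1},"roll":{"type":"number","minimum":-1,"maximum":1},"hand":{"type":"number"}}}},"squeeze":{"type":"number"}},"required":["moves"]}

```bash
mkdir -p pics; cat > h.py <<'E'
import numpy as np, cv2, pickle
from workcell import state, camera, bot
def snap(n,f):
    c=camera(n); pickle.dump(c,open(f+'.pkl','wb')); cv2.imwrite('pics/%s.png'%f,c['color']); return c
def load(f): return pickle.load(open(f+'.pkl','rb'))
def R_(c):
    r=np.array(c['rotation'],float)
    if r.shape==(3,3): return r
    from scipy.spatial.transform import Rotation as Ro
    return Ro.from_quat([r[1],r[2],r[3],r[0]]).as_matrix()
def cloud(c):
    d=c['depth']; h,w=d.shape; f=h/2/np.tan(np.radians(c['vfov'])/2)
    v,u=np.mgrid[:h,:w]; P=np.stack([(u-c['cx'])/f*d,-(v-c['cy'])/f*d,-d],-1)
    return P@R_(c).T+np.array(c['position'])
def ray(c,u,v,z):
    f=c['depth'].shape[0]/2/np.tan(np.radians(c['vfov'])/2)
    r=R_(c)@np.array([(u-c['cx'])/f,-(v-c['cy'])/f,-1]); p=np.array(c['position']); return p+r*(z-p[2])/r[2]
E
python3 - <<'E'
from h import *
a=snap('scene','s1');b=snap('top','t1')
for c in(a,b): print({k:v for k,v in c.items() if k not in('color','depth')},(c['depth']==0).mean())
cv2.imwrite('pics/t1b.png',cv2.resize(b['color'],(800,600),interpolation=cv2.INTER_CUBIC))
print(state())
E
```

```text
{'vfov': 51.262464070228226, 'cx': 248.15242673159392, 'cy': 195.7349186380857, 'position': array([ 1.4997773 , -0.33171943,  1.29747474]), 'rotation': array([0.75840722, 0.27833457, 0.20537234, 0.55242245])} 0.0040283203125
{'vfov': 44.280868678217736, 'cx': 256.48968534136105, 'cy': 188.47479199666566, 'position': array([0.17980352, 0.00454704, 1.93463837]), 'rotation': array([ 0.70483192,  0.06089526, -0.06453129, -0.70380355])} 0.0037485758463541665
{'t': 0.1, 'qpos': array([-1.16440720e+00,  3.53556637e-01,  1.63406548e+00, -1.00506439e-05,
        1.15522475e+00, -2.36949005e-03]), 'joint_velocities': array([ 4.63658915e-04, -2.60862199e-03, -8.51888226e-04,  2.99573318e-04,
        1.19828342e-03,  8.47231756e-05]), 'tau': array([ 7.72046133e-04, -5.94900548e+01, -3.34930587e+01,  7.00073247e-02,
        1.83063751e-02, -3.60010620e-05]), 'position': array([ 0.24826476, -0.57311028,  0.23895021]), 'orientation': array([-6.13432956e-04,  9.79186543e-01,  2.02961377e-01, -1.30324819e-04]), 'wrist_force': array([-0.30098207, -0.77845846, -0.05637248]), 'torque': array([-0.03057728,  0.0478512 ,  0.03251977]), 'finger_force': 0.0, 'opening': 0.09184678723670386}
```

View pics/t1b.png

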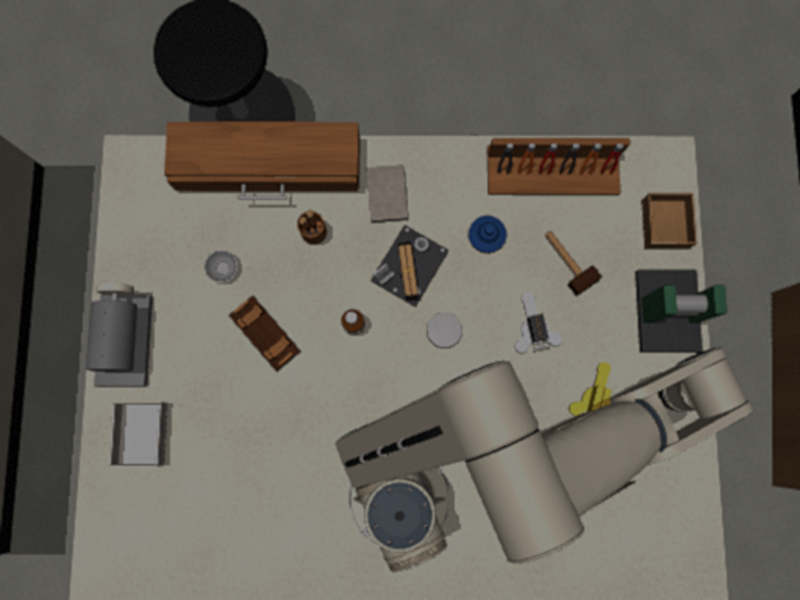

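View pics/s1.png

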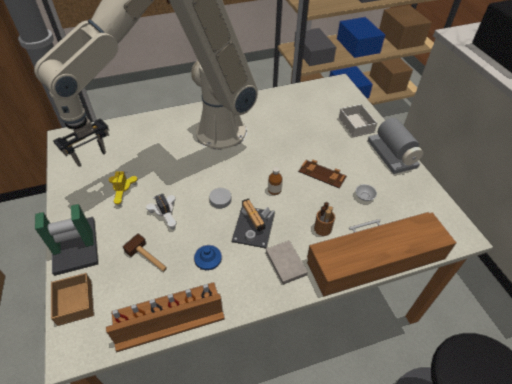

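Top view (800x600): the silver-white Y stage is at (538,325), the yellow look-alike at (595,395), the base with the clamp at (410,268) and the tool rest at (265,333). The silver stage with the dark block fits; the yellow one is excluded. I'll confirm in an enlarged crop.

```bash
python3 - <<'E'
from h import *
c=load('t1'); im=c['color']
# crops (u0,v0) 66x66
out=[]
for u0,v0 in((312,176),(230,138),(137,180)):
    out.append(cv2.resize(im[v0:v0+66,u0:u0+66],(396,396),interpolation=cv2.INTER_CUBIC)[:, :])
P=cloud(c)
cv2.imwrite('pics/crop1.png',cv2.resize(np.vstack([np.hstack(out[:2]),np.hstack([out[2],out[2]*0])]),(600,600)))
for n,(u,v) in dict(stage=(345,209),base=(262,170),clamp=(261,172),rest=(169,213)).items(): print(n,P[v,u])
E
```

```text
stage [ 0.42819291 -0.35238783  0.09854983]
base [ 0.59125154 -0.02717771  0.06641875]
clamp [ 0.58308665 -0.0231293   0.06582831]
rest [ 0.42391187  0.3557018  -0.00197377]
```

View pics/crop1.png

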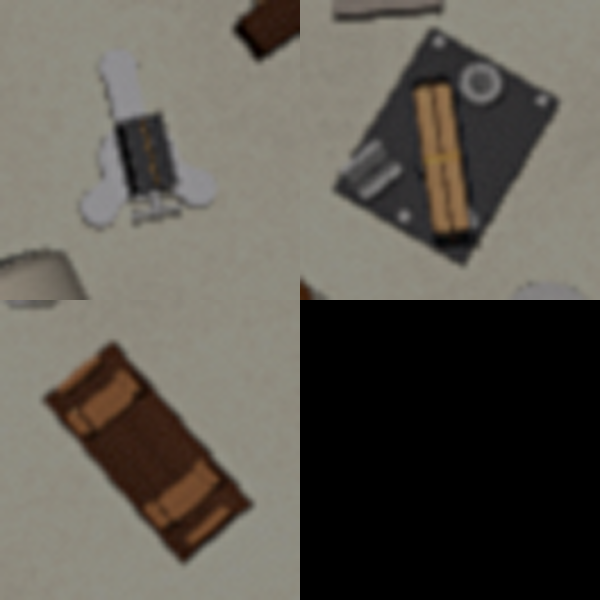

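The crop confirms the silver stage (dark block at tile 1 (145,153), nose at (118,60)), the clamp across the base with the cone at tile 2 (181,83), and the rest in tile 3.

```bash
python3 - <<'E'
from h import *
c=load('t1')
def W(u0,v0,p,z): return ray(c,u0+p[0]*.22-.4,v0+p[1]*.22-.4,z)[:2]
S=lambda p,z:W(312,176,p,z); B=lambda p,z:W(230,138,p,z); T=lambda p,z:W(137,180,p,z)
yaw=lambda d:np.degrees(np.arctan2(d[1],d[0]))
a,b=B((132,78),.064),B((155,240),.064); print('clamp',(a+b)/2,np.linalg.norm(a-b),yaw(a-b))
k=np.array([B(p,.012) for p in((135,28),(260,100),(165,265),(35,187))]); cone=B((181,83),.036)
d=(k[0]+k[1])/2-(k[2]+k[3])/2; d/=np.linalg.norm(d); m=k.mean(0); print('base hub',m-.025*d,yaw(d),'cone',cone,cone-.085*d)
r=np.array([T(p,.008) for p in((115,42),(252,205),(183,262),(43,100))]); d=(r[0]+r[3])/2-(r[1]+r[2])/2; print('rest',r.mean(0),yaw(d),np.linalg.norm(d))
n,l,q,g=S((118,66),.038),S((100,207),.038),S((198,188),.038),S((145,153),.088)
d=n-(l+q)/2; print('stage grip',g,(l+q)/2+d*35/120,yaw(d),np.linalg.norm(d))
E
```

```text
clamp [ 0.58158085 -0.02377439] 0.14899219268700803 7.867665067598025
base hub [ 0.58446385 -0.01691156] -30.487909337179993 cone [ 0.65791127 -0.05847848] [ 0.58466369 -0.01535317]
rest [0.42281211 0.35334805] 41.373268043871754 0.19660566943106852
stage grip [ 0.428575   -0.34847655] [ 0.43004978 -0.35333429] 11.498881078429555 0.12106509809001575
```

apply_moves([
  {"dx": 0.87,"dy": -0.62,"hand": 1},
  {"dx": 0.87,"dy": -0.62,"hand": 1},
  {"dx": 0.87,"dy": -0.62,"hand": 1},
  {"dx": 0.87,"dy": -0.62,"hand": 1},
  {"dx": 0.87,"dy": -0.62,"hand": 1},
  {"dx": 0.87,"dy": -0.62,"hand": 1},
])

```text
invalid input
```

apply_moves([
  {"dx": 0.87,"dy": -0.62,"hand": 1},
  {"dx": 0.87,"dy": -0.62,"hand": 1},
  {"dx": 0.87,"dy": -0.62,"hand": 1},
  {"dx": 0.87,"dy": -0.62,"hand": 1},
  {"dx": 0.87,"dy": -0.62,"hand": 1},
  {"dx": 0.87,"dy": -0.62,"hand": 1},
])

```text
invalid input
```

apply_moves([
  {"dx": 0.7,"dy": -0.62,"roll": 0.54,"hand": 1},
  {"dx": 0.7,"dy": -0.62,"roll": 0.54,"hand": 0.3},
  {"dx": 0.7,"dy": -0.62,"roll": 0.54,"hand": 0.3},
  {"dx": 0.7,"dy": -0.62,"roll": 0.54,"hand": 0.3},
  {"dx": 0.7,"dy": -0.62,"roll": 0.54,"hand": 0.3},
  {"dx": 0.7,"dy": -0.62,"roll": 0.54,"hand": 0.3},
  {"dx": 0.7,"dy": -0.62,"roll": 0.54,"hand": 0.3},
])

```text
invalid input
```

```bash
cat >> h.py <<'E'
def to(x,y,z,yaw):
    s=state(); w,a,b,c=s['orientation']
    from scipy.spatial.transform import Rotation as Ro
    R=Ro.from_quat([a,b,c,w]).as_matrix(); p=np.array(s['position'])
    y0=np.degrees(np.arctan2(R[1,0],R[0,0])); t=(y0-yaw+90)%180-90
    print('t',s['t'],'p',p.round(4),'yaw',y0.round(2),'F',np.round(s['wrist_force'],1),'open',round(s['opening'],4),'grip',round(s['finger_force'],1))
    print('units',((R.T@(np.array([x,y,z])-p))/.2).round(3),'roll',round(np.radians(t)/.5,3))
E
python3 - <<'E'
from h import *
to(.582,-.024,.066,7.9); print(state()['qpos'].round(2))
c=snap('wrist','w1'); print({k:v for k,v in c.items() if k not in('color','depth')})
E
```

```text
t 0.1 p [ 0.2483 -0.5731  0.239 ] yaw 23.42 F [-0.3 -0.8 -0.1] open 0.0918 grip 0.0
units [ 2.622 -1.855  0.867] roll 0.542
[-1.16  0.35  1.63 -0.    1.16 -0.  ]
{'vfov': 62.79861171842371, 'cx': 258.39952378058996, 'cy': 186.08571076841488, 'position': array([ 0.31061169, -0.54499   ,  0.38423654]), 'rotation': array([ 0.82968381, -0.10274704,  0.06807012, -0.54445779])}
```

View pics/w1.png

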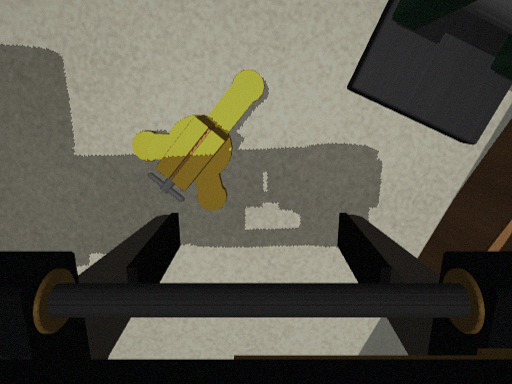

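The moves were refused, so the arm hasn't moved; this wrist view shows only the yellow look-alike at (200,145). I'll resend with every field filled in.

apply_moves([
  {"dx": 0.87,"dy": -0.62,"dz": 0,"roll": 0,"hand": 1},
  {"dx": 0.87,"dy": -0.62,"dz": 0,"roll": 0,"hand": 1},
  {"dx": 0.87,"dy": -0.62,"dz": 0,"roll": 0,"hand": 1},
  {"dx": 0.87,"dy": -0.62,"dz": 0,"roll": 0,"hand": 1},
  {"dx": 0.87,"dy": -0.62,"dz": 0,"roll": 0,"hand": 1},
  {"dx": 0.87,"dy": -0.62,"dz": 0,"roll": 0,"hand": 1},
], squeeze=20)

```text
t: 0.65
position: [0.3607, -0.3856, 0.2394]
orientation: [-0.001, 0.979, 0.204, 0.0]
wrist_force: [-0.0, -0.7, 0.0]
opening: 0.092
finger_force: 0.0
```

```bash
python3 - <<'E'
from h import *
c=snap('wrist','w2')
E
```

apply_moves([
  {"dx": 0.87,"dy": -0.62,"dz": 0,"roll": 0,"hand": 1},
  {"dx": 0.87,"dy": -0.62,"dz": 0,"roll": 0,"hand": 1},
  {"dx": 0.87,"dy": -0.62,"dz": 0,"roll": 0,"hand": 1},
  {"dx": 0.87,"dy": -0.62,"dz": 0,"roll": 0,"hand": 1},
  {"dx": 0.87,"dy": -0.62,"dz": 0,"roll": 0,"hand": 1},
  {"dx": 0.87,"dy": -0.62,"dz": 0,"roll": 0,"hand": 1},
], squeeze=20)

```text
t: 1.2
position: [0.4716, -0.2042, 0.2396]
orientation: [-0.0, 0.979, 0.204, 0.001]
wrist_force: [-0.1, 0.1, 0.3]
opening: 0.0922
finger_force: 0.0
```

apply_moves([
  {"dx": 0.5,"dy": -0.62,"dz": 0,"roll": 0.54,"hand": 0.3},
  {"dx": 0.5,"dy": -0.62,"dz": 0,"roll": 0.54,"hand": 0.3},
  {"dx": 0.5,"dy": -0.62,"dz": 0,"roll": 0.54,"hand": 0.3},
  {"dx": 0.5,"dy": -0.62,"dz": 0,"roll": 0.54,"hand": 0.3},
  {"dx": 0.5,"dy": -0.62,"dz": 0,"roll": 0.54,"hand": 0.3},
  {"dx": 0.5,"dy": -0.62,"dz": 0,"roll": 0.54,"hand": 0.3},
], squeeze=20)

```text
t: 1.7
position: [0.5122, -0.0533, 0.2394]
orientation: [0.0, 0.997, 0.071, -0.0]
wrist_force: [0.1, -0.0, -0.2]
opening: 0.06
finger_force: 0.0
```

```bash
python3 - <<'E'
from h import *
to(.582,-.024,.066,7.9); print(state()['qpos'].round(2))
c=snap('wrist','w3')
a=load('w2')['color']; cv2.imwrite('pics/w23.png',cv2.resize(np.vstack([a[:300],c['color'][:340]]),None,fx=.9375,fy=.9375))
E
```

```text
t 1.7 p [ 0.5122 -0.0533  0.2394] yaw 8.14 F [ 0.1 -0.  -0.2] open 0.06 grip 0.0
units [ 0.366 -0.096  0.867] roll 0.008
[-0.11  0.18  1.87 -0.    1.09  1.32]
```

View pics/w23.png

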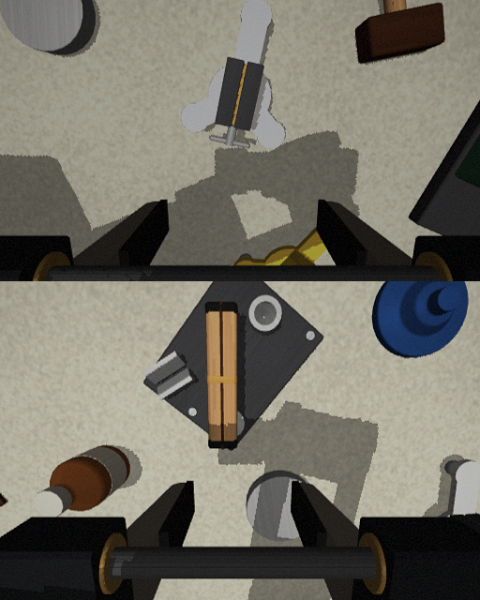

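Top half: the stage with its block at (240,94) and nose at (257,8). Bottom half: the clamp centred at (222,375), cone at (265,313), groove at (168,375), and the flat seat half hidden at (235,420). Next I'll fit poses from depth.

```bash
cat >> h.py <<'E'
def rect(c,ctr,r,z0,z1,mask=None):
    P=cloud(c); m=(np.hypot(P[...,0]-ctr[0],P[...,1]-ctr[1])<r)&(P[...,2]>z0)&(P[...,2]<z1)&(c['depth']>0)
    if mask is not None: m&=mask(c['color'].astype(int))
    m=cv2.morphologyEx(m.astype(np.uint8),cv2.MORPH_OPEN,np.ones((3,3)))>0
    q=P[m]; R=cv2.minAreaRect((q[:,:2]*1000).astype(np.float32))
    print(len(q),'rect',R,'medz',np.median(q[:,2]).round(4)); return q
E
python3 - <<'E'
from h import *
a,b=load('w2'),load('w3')
print('stage block'); rect(a,(.43,-.352),.07,.08,.1)
print('plate'); rect(a,(.43,-.352),.12,.03,.046)
print('clamp'); rect(b,(.582,-.024),.085,.057,.075)
print('base'); rect(b,(.60,-.03),.15,.006,.02)
k=1/.9375
for n,u,v,z in(('cone',265,313,.036),('bolt R',310,336,.012),('bolt L',193,412,.012)): print(n,ray(b,u*k,(v-281)*k,z))
# rest from top depth
t=load('t1'); print('rest'); rect(t,(.423,.353),.12,.004,.04); 
E
```

```text
stage block
2805 rect ((425.9366149902344, -351.72198486328125), (64.2132568359375, 35.795654296875), 11.355528831481934) medz 0.088
plate
4786 rect ((432.2959289550781, -333.4644775390625), (160.10638427734375, 116.72848510742188), 31.917009353637695) medz 0.0381
clamp
5018 rect ((578.2734375, -20.452686309814453), (150.72601318359375, 31.68671989440918), 7.8733649253845215) medz 0.0642
base
12258 rect ((586.0259399414062, -54.1922607421875), (204.49191284179688, 180.2888641357422), 59.65666580200195) medz 0.0123
cone [ 0.65397792 -0.05695222  0.036     ]
bolt R [ 0.64197934 -0.1146478   0.012     ]
bolt L [0.53333848 0.01325017 0.012     ]
rest
592 rect ((423.42437744140625, 355.5321960449219), (194.7994842529297, 83.21150970458984), 42.31557846069336) medz 0.0127
```

apply_moves([
  {"dx": 0.35,"dy": -0.115,"dz": 0.2,"roll": 0.01,"hand": 0.3},
  {"dx": 0.35,"dy": -0.115,"dz": 0.2,"roll": 0.01,"hand": 0.3},
  {"dx": 0.35,"dy": -0.115,"dz": 0.4,"roll": 0.01,"hand": 0.3},
  {"dx": 0.35,"dy": -0.115,"dz": 0.6,"roll": 0.01,"hand": 0.3},
  {"dx": 0.35,"dy": -0.115,"dz": 0.75,"roll": 0.01,"hand": 0.3},
  {"dx": 0.35,"dy": -0.115,"dz": 0.86,"roll": 0.01,"hand": 0.3},
  {"dx": 0.35,"dy": -0.115,"dz": 0.865,"roll": 0.01,"hand": 0.3},
  {"dx": 0.35,"dy": -0.115,"dz": 0.865,"roll": 0.01,"hand": 0.3},
], squeeze=15)

```text
t: 2.42
position: [0.5769, -0.0236, 0.0657]
orientation: [0.0, 0.998, 0.066, -0.001]
wrist_force: [-0.0, -0.5, 0.3]
opening: 0.0599
finger_force: 0.0
```

apply_moves([
  {"dx": 0,"dy": 0,"dz": 0,"roll": 0,"hand": -0.5},
  {"dx": 0,"dy": 0,"dz": 0,"roll": 0,"hand": -0.5},
  {"dx": 0,"dy": 0,"dz": 0,"roll": 0,"hand": -0.5},
  {"dx": 0,"dy": 0,"dz": 0,"roll": 0,"hand": -0.5},
  {"dx": 0,"dy": 0,"dz": 0,"roll": 0,"hand": -0.5},
  {"dx": 0,"dy": 0,"dz": 0,"roll": 0,"hand": -0.5},
], squeeze=15)

```text
t: 2.92
position: [0.5785, -0.0217, 0.0678]
orientation: [0.0, 0.998, 0.067, 0.001]
wrist_force: [-0.7, -1.8, 7.1]
opening: 0.032
finger_force: 15.0
```

apply_moves([
  {"dx": 0,"dy": 0,"dz": -0.05,"roll": 0,"hand": -0.5},
  {"dx": 0,"dy": 0,"dz": -0.15,"roll": 0,"hand": -0.5},
  {"dx": 0,"dy": 0,"dz": -0.3,"roll": 0,"hand": -0.5},
  {"dx": 0,"dy": 0,"dz": -0.45,"roll": 0,"hand": -0.5},
  {"dx": 0,"dy": 0,"dz": -0.6,"roll": 0,"hand": -0.5},
  {"dx": 0,"dy": 0,"dz": -0.75,"roll": 0,"hand": -0.5},
  {"dx": 0,"dy": 0,"dz": -0.85,"roll": 0,"hand": -0.5},
  {"dx": 0,"dy": 0,"dz": -0.9,"roll": 0,"hand": -0.5},
], squeeze=15)

```text
t: 3.58
position: [0.5788, -0.0215, 0.2505]
orientation: [0.0, 0.998, 0.067, 0.002]
wrist_force: [0.5, -0.0, -1.0]
opening: 0.0321
finger_force: 15.0
```

apply_moves([
  {"dx": -0.03,"dy": -0.08,"dz": 0,"roll": -0.05,"hand": -0.5},
  {"dx": -0.08,"dy": -0.18,"dz": 0,"roll": -0.12,"hand": -0.5},
  {"dx": -0.12,"dy": -0.3,"dz": 0,"roll": -0.2,"hand": -0.5},
  {"dx": -0.17,"dy": -0.42,"dz": 0,"roll": -0.3,"hand": -0.5},
  {"dx": -0.22,"dy": -0.54,"dz": 0,"roll": -0.4,"hand": -0.5},
  {"dx": -0.27,"dy": -0.66,"dz": 0,"roll": -0.47,"hand": -0.5},
  {"dx": -0.32,"dy": -0.78,"dz": 0,"roll": -0.53,"hand": -0.5},
  {"dx": -0.36,"dy": -0.86,"dz": 0,"roll": -0.58,"hand": -0.5},
  {"dx": -0.39,"dy": -0.91,"dz": 0,"roll": -0.6,"hand": -0.5},
], squeeze=15)

```text
t: 4.33
position: [0.4746, 0.1497, 0.2461]
orientation: [-0.0, 0.976, 0.216, -0.001]
wrist_force: [0.6, -0.6, -1.9]
opening: 0.0316
finger_force: 15.0
```

```bash
python3 - <<'E'
from h import *
to(.375,.317,.246,41.5); print(state()['qpos'].round(2))
c=snap('top','t2'); P=cloud(c)
c=snap('wrist','w4')
E
```

```text
t 4.3333 p [0.4746 0.1497 0.2461] yaw 25.0 F [ 0.6 -0.6 -1.9] open 0.0316 grip 15.0
units [-0.098 -0.969  0.001] roll -0.576
[0.3  0.15 1.89 0.   1.1  1.44]
```

apply_moves([
  {"dx": 0,"dy": -0.08,"dz": 0,"roll": -0.05,"hand": -0.5},
  {"dx": -0.02,"dy": -0.18,"dz": 0,"roll": -0.12,"hand": -0.5},
  {"dx": -0.03,"dy": -0.3,"dz": 0,"roll": -0.2,"hand": -0.5},
  {"dx": -0.05,"dy": -0.42,"dz": 0,"roll": -0.3,"hand": -0.5},
  {"dx": -0.06,"dy": -0.54,"dz": 0,"roll": -0.4,"hand": -0.5},
  {"dx": -0.08,"dy": -0.68,"dz": 0,"roll": -0.47,"hand": -0.5},
  {"dx": -0.09,"dy": -0.82,"dz": 0,"roll": -0.53,"hand": -0.5},
  {"dx": -0.1,"dy": -0.92,"dz": 0,"roll": -0.56,"hand": -0.5},
  {"dx": -0.1,"dy": -0.97,"dz": 0,"roll": -0.58,"hand": -0.5},
  {"dx": -0.1,"dy": -0.97,"dz": 0,"roll": -0.58,"hand": -0.5},
], squeeze=15)

```text
t: 5.27
position: [0.3765, 0.3168, 0.2464]
orientation: [0.0, 0.935, 0.355, -0.0]
wrist_force: [0.3, -0.6, -1.7]
opening: 0.032
finger_force: 15.0
```

```bash
python3 - <<'E'
from h import *
c=snap('wrist','w5'); to(.42,.357,.1,41.5)
P=cloud(c)
rect(c,(.42,.357),.14,.004,.02); rect(c,(.42,.357),.14,.004,.04);
q=rect(c,(.42,.357),.14,.024,.04)
t=load('w4'); print('w4');rect(t,(.42,.357),.14,.004,.04)
E
```

```text
t 5.3167 p [0.3769 0.3158 0.2464] yaw 41.51 F [ 0.2 -0.1 -1.4] open 0.0317 grip 15.0
units [ 0.298 -0.012  0.732] roll 0.0
3937 rect ((466.1328125, 397.1753234863281), (74.29692840576172, 84.17497253417969), 41.51481628417969) medz 0.0086
4901 rect ((466.1328125, 397.1753234863281), (74.29692840576172, 84.17497253417969), 41.51481628417969) medz 0.0091
903 rect ((471.1489562988281, 401.80108642578125), (52.346431732177734, 67.83868408203125), 41.40489959716797) medz 0.0328
w4
12182 rect ((419.37628173828125, 355.572509765625), (199.7344207763672, 85.06333923339844), 41.40530776977539) medz 0.0087
```

View pics/w5.png

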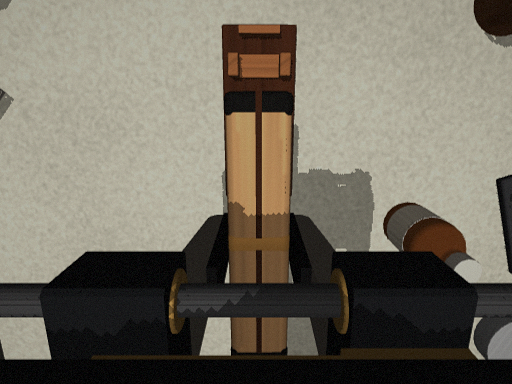

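The wrist view shows the clamp held straight in line with the rest, with the far saddle at (260,65). The fits agree: rest at (0.419, 0.3555), yaw 41.4°.

apply_moves([
  {"dx": 0.1,"dy": -0.005,"dz": 0,"roll": 0,"hand": -0.5},
  {"dx": 0.2,"dy": -0.01,"dz": 0.05,"roll": 0,"hand": -0.5},
  {"dx": 0.27,"dy": -0.01,"dz": 0.15,"roll": 0,"hand": -0.5},
  {"dx": 0.29,"dy": -0.01,"dz": 0.3,"roll": 0,"hand": -0.5},
  {"dx": 0.29,"dy": -0.01,"dz": 0.45,"roll": 0,"hand": -0.5},
  {"dx": 0.29,"dy": -0.01,"dz": 0.6,"roll": 0,"hand": -0.5},
  {"dx": 0.29,"dy": -0.01,"dz": 0.7,"roll": 0,"hand": -0.5},
  {"dx": 0.29,"dy": -0.01,"dz": 0.78,"roll": 0,"hand": -0.5},
  {"dx": 0.29,"dy": -0.01,"dz": 0.82,"roll": 0,"hand": -0.5},
  {"dx": 0.29,"dy": -0.01,"dz": 0.82,"roll": 0,"hand": -0.5},
], squeeze=15)

```text
t: 6.15
position: [0.4186, 0.354, 0.0809]
orientation: [0.001, 0.936, 0.353, -0.002]
wrist_force: [0.0, 0.5, -1.2]
opening: 0.0318
finger_force: 15.0
```

```bash
python3 - <<'E'
from h import *
to(.4192,.3555,.048,41.45)
E
```

```text
t 6.15 p [0.4186 0.354  0.0809] yaw 41.38 F [ 0.   0.5 -1.2] open 0.0318 grip 15.0
units [ 0.008 -0.004  0.164] roll -0.003
```

apply_moves([
  {"dx": 0,"dy": 0,"dz": 0.03,"roll": 0,"hand": -0.5},
  {"dx": 0,"dy": 0,"dz": 0.06,"roll": 0,"hand": -0.5},
  {"dx": 0,"dy": 0,"dz": 0.09,"roll": 0,"hand": -0.5},
  {"dx": 0,"dy": 0,"dz": 0.11,"roll": 0,"hand": -0.5},
  {"dx": 0,"dy": 0,"dz": 0.13,"roll": 0,"hand": -0.5},
  {"dx": 0,"dy": 0,"dz": 0.145,"roll": 0,"hand": -0.5},
  {"dx": 0,"dy": 0,"dz": 0.155,"roll": 0,"hand": -0.5},
  {"dx": 0,"dy": 0,"dz": 0.16,"roll": 0,"hand": -0.5},
  {"dx": 0,"dy": 0,"dz": 0.16,"roll": 0,"hand": -0.5},
], squeeze=15)

```text
t: 6.9
position: [0.4186, 0.3559, 0.0504]
orientation: [0.0, 0.935, 0.354, -0.0]
wrist_force: [-0.2, -0.7, -1.0]
opening: 0.0313
finger_force: 15.0
```

apply_moves([
  {"dx": 0,"dy": 0,"dz": 0.008,"roll": 0,"hand": -0.5},
  {"dx": 0,"dy": 0,"dz": 0.015,"roll": 0,"hand": -0.5},
  {"dx": 0,"dy": 0,"dz": 0.015,"roll": 0,"hand": -0.5},
  {"dx": 0,"dy": 0,"dz": 0.015,"roll": 0,"hand": -0.5},
], squeeze=15)

```text
t: 7.23
position: [0.4188, 0.356, 0.0478]
orientation: [-0.0, 0.935, 0.354, 0.0]
wrist_force: [-0.9, -0.1, 0.7]
opening: 0.0321
finger_force: 15.0
```

apply_moves([
  {"dx": 0,"dy": 0,"dz": 0.005,"roll": 0,"hand": -0.5},
  {"dx": 0,"dy": 0,"dz": 0.008,"roll": 0,"hand": -0.5},
  {"dx": 0,"dy": 0,"dz": 0.008,"roll": 0,"hand": -0.5},
], squeeze=15)

```text
t: 7.48
position: [0.4189, 0.3561, 0.0475]
orientation: [-0.0, 0.935, 0.354, 0.0]
wrist_force: [-5.0, -2.9, 19.8]
opening: 0.032
finger_force: 15.0
```

apply_moves([
  {"dx": 0,"dy": 0,"dz": -0.008,"roll": 0,"hand": -0.5},
  {"dx": 0,"dy": 0,"dz": -0.008,"roll": 0,"hand": 0.3},
  {"dx": 0,"dy": 0,"dz": -0.008,"roll": 0,"hand": 0.3},
  {"dx": 0,"dy": 0,"dz": -0.008,"roll": 0,"hand": 0.3},
  {"dx": 0,"dy": 0,"dz": -0.008,"roll": 0,"hand": 0.3},
  {"dx": 0,"dy": 0,"dz": -0.1,"roll": 0,"hand": 0.3},
  {"dx": 0,"dy": 0,"dz": -0.3,"roll": 0,"hand": 0.3},
  {"dx": 0,"dy": 0,"dz": -0.5,"roll": 0,"hand": 1},
  {"dx": 0,"dy": 0,"dz": -0.7,"roll": 0,"hand": 1},
  {"dx": 0,"dy": 0,"dz": -0.9,"roll": 0,"hand": 1},
  {"dx": 0,"dy": 0,"dz": -1,"roll": 0,"hand": 1},
], squeeze=15)

```text
t: 8.4
position: [0.4199, 0.3569, 0.2508]
orientation: [-0.001, 0.935, 0.354, 0.003]
wrist_force: [0.9, 0.5, -0.3]
opening: 0.0845
finger_force: 0.0
```

```bash
python3 - <<'E'
from h import *
c=snap('wrist','w6'); to(.58,-.02,.24,20); to(.426,-.3517,.24,11.36)
print('clamp');rect(c,(.419,.356),.13,.038,.06)
c=snap('top','t2'); print('top clamp');q=rect(c,(.419,.356),.13,.038,.06);
print('base top');rect(c,(.60,-.03),.13,.006,.05)
E
```

```text
t 8.45 p [0.4209 0.3578 0.2531] yaw 41.47 F [1.  0.3 3. ] open 0.0884 grip 0.0
units [-0.656  1.942  0.06 ] roll 0.75
t 8.45 p [0.4209 0.3578 0.2531] yaw 41.47 F [1.  0.3 3. ] open 0.0884 grip 0.0
units [-2.331  2.675  0.045] roll 1.051
clamp
3560 rect ((418.7727355957031, 357.2856750488281), (148.88217163085938, 32.02787780761719), 41.53126525878906) medz 0.0441
top clamp
26 rect ((440.5194091796875, 376.55938720703125), (24.134199142456055, 13.555545806884766), 89.37127685546875) medz 0.0444
base top
1192 rect ((605.5826416015625, -27.671165466308594), (140.7115478515625, 180.1185302734375), 59.94670486450195) medz 0.0151
```

apply_moves([
  {"dx": -0.43,"dy": 0.82,"dz": 0,"roll": 0.5,"hand": 1},
  {"dx": -0.43,"dy": 0.82,"dz": 0,"roll": 0.5,"hand": 1},
  {"dx": -0.43,"dy": 0.82,"dz": 0,"roll": 0.5,"hand": 1},
  {"dx": -0.43,"dy": 0.82,"dz": 0,"roll": 0.5,"hand": 1},
  {"dx": -0.43,"dy": 0.82,"dz": 0,"roll": 0.5,"hand": 1},
  {"dx": -0.43,"dy": 0.82,"dz": 0,"roll": 0.5,"hand": 1},
], squeeze=15)

```text
t: 9.0
position: [0.4626, 0.1725, 0.2445]
orientation: [0.001, 0.972, 0.233, -0.001]
wrist_force: [-0.0, -0.1, 0.5]
opening: 0.0917
finger_force: 0.0
```

```bash
python3 - <<'E'
from h import *
to(.51,0,.25,12)
E
```

```text
t 9.0 p [0.4626 0.1725 0.2445] yaw 26.96 F [-0.  -0.1  0.5] open 0.0917 grip 0.0
units [-0.18   0.876 -0.026] roll 0.522
```

apply_moves([
  {"dx": -0.18,"dy": 0.88,"dz": 0,"roll": 0.52,"hand": 1},
  {"dx": -0.18,"dy": 0.88,"dz": 0,"roll": 0.52,"hand": 1},
  {"dx": -0.18,"dy": 0.88,"dz": 0,"roll": 0.52,"hand": 1},
  {"dx": -0.18,"dy": 0.88,"dz": 0,"roll": 0.52,"hand": 1},
  {"dx": -0.18,"dy": 0.88,"dz": 0,"roll": 0.52,"hand": 1},
  {"dx": -0.18,"dy": 0.88,"dz": 0,"roll": 0.52,"hand": 1},
  {"dx": -0.18,"dy": 0.88,"dz": 0,"roll": 0.52,"hand": 1},
], squeeze=15)

```text
t: 9.58
position: [0.5107, 0.0035, 0.2449]
orientation: [-0.0, 0.994, 0.106, -0.001]
wrist_force: [-0.4, 0.3, 0.1]
opening: 0.0918
finger_force: 0.0
```

```bash
python3 - <<'E'
from h import *
c=snap('wrist','w7'); to(.426,-.3517,.24,11.36)
rect(c,(.605,-.03),.15,.006,.05)
cv2.imwrite('pics/w7c.png',cv2.resize(c['color'][:230,80:400],(800,575),interpolation=cv2.INTER_CUBIC))
E
```

```text
t 9.6333 p [0.5105 0.0042 0.2451] yaw 12.23 F [-0.2  0.5  0.2] open 0.0922 grip 0.0
units [-0.79   1.649  0.025] roll 0.03
19238 rect ((602.134765625, -26.476478576660156), (140.08331298828125, 180.12887573242188), 59.493534088134766) medz 0.0126
```

View pics/w7c.png

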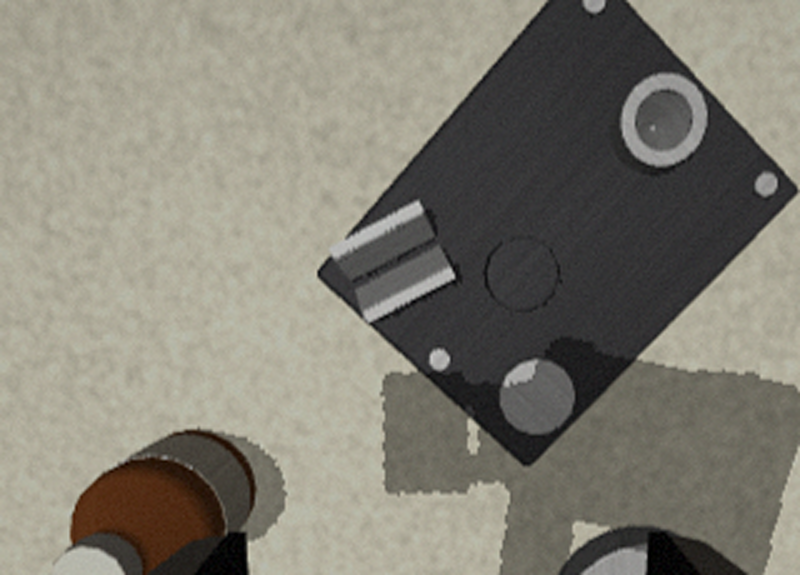

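The base is clear. In the crop the cone is at (664,120), hub at (523,273), flat seat at (537,397) and groove at (392,262).

```bash
python3 - <<'E'
from h import *
c=load('w7'); 
p={n:ray(c,80+u/2.5-.3,v/2.5-.3,z)[:2] for n,u,v,z in(('cone',664,120,.036),('hub',523,273,.036),('flat',537,397,.025),('groove',392,262,.036))}
print(p); 
L=np.array([[85,0],[0,0],[-35,-45],[-35,45]])/1000; Q=np.array(list(p.values()))
a=L-L.mean(0); b=Q-Q.mean(0); th=np.arctan2((a[:,0]*b[:,1]-a[:,1]*b[:,0]).sum(),(a*b).sum())
R=np.array([[np.cos(th),-np.sin(th)],[np.sin(th),np.cos(th)]]); t=Q.mean(0)-R@L.mean(0); print('hub',t,np.degrees(th),'res mm',((L@R.T+t-Q)*1000).round(1))
E
```

```text
{'cone': array([ 0.65428514, -0.05701979]), 'hub': array([ 0.58148356, -0.01398293]), 'flat': array([ 0.5281203 , -0.03463323]), 'groove': array([0.57396797, 0.04292577])}
hub [ 0.58123736 -0.01376711] -30.627029531036946 res mm [[ 0.1 -0.1]
 [-0.2  0.2]
 [ 0.1 -0. ]
 [ 0.1 -0.1]]
```

apply_moves([
  {"dx": -0.4,"dy": 0.82,"dz": 0,"roll": 0,"hand": 1},
  {"dx": -0.4,"dy": 0.82,"dz": 0,"roll": 0,"hand": 1},
  {"dx": -0.4,"dy": 0.82,"dz": 0,"roll": 0,"hand": 1},
  {"dx": -0.4,"dy": 0.82,"dz": 0,"roll": 0,"hand": 1},
  {"dx": -0.4,"dy": 0.82,"dz": 0,"roll": 0,"hand": 1},
  {"dx": -0.4,"dy": 0.82,"dz": 0,"roll": 0,"hand": 1},
], squeeze=25)

```text
t: 10.13
position: [0.4672, -0.1752, 0.2458]
orientation: [0.0, 0.994, 0.106, -0.0]
wrist_force: [-0.0, 1.1, 0.5]
opening: 0.0914
finger_force: 0.0
```

apply_moves([
  {"dx": -0.4,"dy": 0.82,"dz": 0,"roll": 0.03,"hand": 1},
  {"dx": -0.4,"dy": 0.82,"dz": 0,"roll": 0.03,"hand": 1},
  {"dx": -0.4,"dy": 0.82,"dz": 0,"roll": 0.03,"hand": 1},
  {"dx": -0.4,"dy": 0.82,"dz": 0,"roll": 0.03,"hand": 1},
  {"dx": -0.4,"dy": 0.82,"dz": 0,"roll": 0.03,"hand": 1},
  {"dx": -0.4,"dy": 0.82,"dz": 0,"roll": 0.03,"hand": 1},
  {"dx": -0.4,"dy": 0.82,"dz": 0,"roll": 0.03,"hand": 0.5},
], squeeze=25)

```text
t: 10.72
position: [0.4251, -0.3498, 0.2455]
orientation: [-0.001, 0.995, 0.099, -0.0]
wrist_force: [0.4, 0.3, -0.3]
opening: 0.0871
finger_force: 0.0
```

```bash
python3 - <<'E'
from h import *
to(.426,-.3517,.070,11.36)
E
```

```text
t 10.7167 p [ 0.4251 -0.3498  0.2455] yaw 11.38 F [ 0.4  0.3 -0.3] open 0.0871 grip 0.0
units [0.003 0.011 0.877] roll 0.001
```

apply_moves([
  {"dx": 0.003,"dy": 0.01,"dz": 0.15,"roll": 0,"hand": 0.5},
  {"dx": 0.003,"dy": 0.01,"dz": 0.3,"roll": 0,"hand": 0.5},
  {"dx": 0.003,"dy": 0.01,"dz": 0.45,"roll": 0,"hand": 0.5},
  {"dx": 0.003,"dy": 0.01,"dz": 0.6,"roll": 0,"hand": 0.5},
  {"dx": 0.003,"dy": 0.01,"dz": 0.73,"roll": 0,"hand": 0.5},
  {"dx": 0.003,"dy": 0.01,"dz": 0.82,"roll": 0,"hand": 0.5},
  {"dx": 0.003,"dy": 0.01,"dz": 0.86,"roll": 0,"hand": 0.5},
  {"dx": 0.003,"dy": 0.01,"dz": 0.875,"roll": 0,"hand": 0.5},
  {"dx": 0.003,"dy": 0.01,"dz": 0.875,"roll": 0,"hand": 0.5},
], squeeze=30)

```text
t: 11.47
position: [0.426, -0.3519, 0.071]
orientation: [-0.0, 0.995, 0.1, -0.0]
wrist_force: [0.2, 0.3, -0.1]
opening: 0.0689
finger_force: 0.0
```

```bash
python3 - <<'E'
from h import *
to(.426,-.3517,.070,11.36)
E
```

```text
t 11.4667 p [ 0.426  -0.3519  0.071 ] yaw 11.48 F [ 0.2  0.3 -0.1] open 0.0689 grip 0.0
units [ 0.    -0.001  0.005] roll 0.004
```

apply_moves([
  {"dx": 0,"dy": 0,"dz": 0,"roll": 0,"hand": -0.5},
  {"dx": 0,"dy": 0,"dz": 0,"roll": 0,"hand": -0.5},
  {"dx": 0,"dy": 0,"dz": 0,"roll": 0,"hand": -0.5},
  {"dx": 0,"dy": 0,"dz": 0,"roll": 0,"hand": -0.5},
  {"dx": 0,"dy": 0,"dz": 0,"roll": 0,"hand": -0.5},
  {"dx": 0,"dy": 0,"dz": 0,"roll": 0,"hand": -0.5},
  {"dx": 0,"dy": 0,"dz": 0,"roll": 0,"hand": -0.5},
], squeeze=30)

```text
t: 12.05
position: [0.4254, -0.3535, 0.0715]
orientation: [0.0, 0.995, 0.099, 0.0]
wrist_force: [-1.0, 2.2, 6.4]
opening: 0.0358
finger_force: 30.0
```

apply_moves([
  {"dx": 0,"dy": 0,"dz": -0.03,"roll": 0,"hand": -0.5},
  {"dx": 0,"dy": 0,"dz": -0.08,"roll": 0,"hand": -0.5},
  {"dx": 0,"dy": 0,"dz": -0.15,"roll": 0,"hand": -0.5},
  {"dx": 0,"dy": 0,"dz": -0.24,"roll": 0,"hand": -0.5},
  {"dx": 0,"dy": 0,"dz": -0.34,"roll": 0,"hand": -0.5},
  {"dx": 0,"dy": 0,"dz": -0.44,"roll": 0,"hand": -0.5},
  {"dx": 0,"dy": 0,"dz": -0.53,"roll": 0,"hand": -0.5},
  {"dx": 0,"dy": 0,"dz": -0.6,"roll": 0,"hand": -0.5},
  {"dx": 0,"dy": 0,"dz": -0.63,"roll": 0,"hand": -0.5},
  {"dx": 0,"dy": 0,"dz": -0.64,"roll": 0,"hand": -0.5},
], squeeze=30)

```text
t: 12.88
position: [0.4256, -0.3536, 0.2003]
orientation: [0.001, 0.995, 0.099, 0.001]
wrist_force: [0.4, 0.1, -5.1]
opening: 0.0358
finger_force: 30.0
```

```bash
python3 - <<'E'
from h import *
to(.5812,-.0138,.2,-30.6)
c=snap('wrist','w8'); s=state(); P=cloud(c)
from scipy.spatial.transform import Rotation as Ro
w,a,b,d=s['orientation']; R=Ro.from_quat([a,b,d,w]).as_matrix(); L=(P-np.array(s['position']))@R
# plate+block top in tool frame (z down)
for n,(x0,x1,y0,y1,z0,z1) in dict(block=(0.0,.04,-.015,.015,-.04,-.005),nose=(.045,.1,-.02,.02,.01,.06)).items():
    m=(L[...,0]>x0)&(L[...,0]<x1)&(abs(L[...,1])<y1)&(L[...,2]>z0)&(L[...,2]<z1)&(c['depth']>0); q=L[m]
    if len(q)<20: print(n,len(q)); continue
    A=np.c_[q[:,:2],np.ones(len(q))]; k=np.linalg.lstsq(A,q[:,2],rcond=None)[0]; print(n,len(q),'slopes deg',np.degrees(k[:2]).round(2),'z0',k[2].round(4),'xmax',q[:,0].max().round(4),'y mid',((q[:,1].max()+q[:,1].min())/2).round(4))
E
```

```text
t 12.8833 p [ 0.4256 -0.3536  0.2003] yaw 11.39 F [ 0.4  0.1 -5.1] open 0.0358 grip 30.0
units [ 1.098e+00 -1.512e+00  1.000e-03] roll 1.466
block 5236 slopes deg [ 3.53 -0.35] z0 -0.0171 xmax 0.0335 y mid -0.0
nose 5479 slopes deg [0.05 0.06] z0 0.0328 xmax 0.1 y mid -0.0008
```

View pics/w8.png

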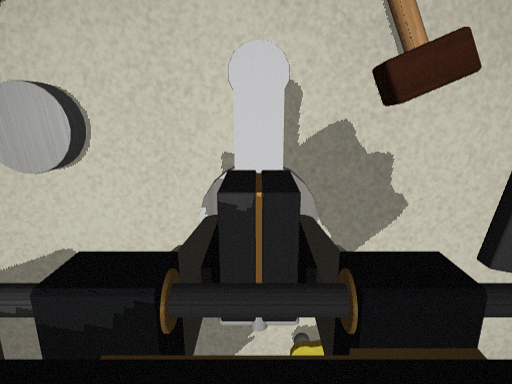

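The wrist view shows the stage hanging level: nose plate at (258,75), slope ~0°, no twist.

apply_moves([
  {"dx": 0.02,"dy": -0.04,"dz": 0,"roll": 0.04,"hand": -0.5},
  {"dx": 0.06,"dy": -0.1,"dz": 0,"roll": 0.1,"hand": -0.5},
  {"dx": 0.12,"dy": -0.18,"dz": 0,"roll": 0.18,"hand": -0.5},
  {"dx": 0.18,"dy": -0.27,"dz": 0,"roll": 0.27,"hand": -0.5},
  {"dx": 0.24,"dy": -0.36,"dz": 0,"roll": 0.36,"hand": -0.5},
  {"dx": 0.3,"dy": -0.45,"dz": 0,"roll": 0.45,"hand": -0.5},
  {"dx": 0.36,"dy": -0.54,"dz": 0,"roll": 0.54,"hand": -0.5},
  {"dx": 0.42,"dy": -0.63,"dz": 0,"roll": 0.62,"hand": -0.5},
  {"dx": 0.46,"dy": -0.7,"dz": 0,"roll": 0.68,"hand": -0.5},
  {"dx": 0.49,"dy": -0.74,"dz": 0,"roll": 0.72,"hand": -0.5},
  {"dx": 0.5,"dy": -0.75,"dz": 0,"roll": 0.73,"hand": -0.5},
], squeeze=30)

```text
t: 13.85
position: [0.4934, -0.1848, 0.1977]
orientation: [-0.001, 0.997, -0.083, -0.001]
wrist_force: [-0.1, 0.1, -5.4]
opening: 0.0358
finger_force: 30.0
```

```bash
python3 - <<'E'
from h import *
to(.5812,-.0138,.2,-30.6)
E
```

```text
t 13.85 p [ 0.4934 -0.1848  0.1977] yaw -9.5 F [-0.1  0.1 -5.4] open 0.0358 grip 30.0
units [ 0.292 -0.916 -0.011] roll 0.737
```

apply_moves([
  {"dx": 0.01,"dy": -0.04,"dz": 0,"roll": 0.04,"hand": -0.5},
  {"dx": 0.03,"dy": -0.1,"dz": 0,"roll": 0.1,"hand": -0.5},
  {"dx": 0.06,"dy": -0.19,"dz": 0,"roll": 0.18,"hand": -0.5},
  {"dx": 0.1,"dy": -0.3,"dz": 0,"roll": 0.27,"hand": -0.5},
  {"dx": 0.13,"dy": -0.41,"dz": 0,"roll": 0.36,"hand": -0.5},
  {"dx": 0.17,"dy": -0.53,"dz": 0,"roll": 0.45,"hand": -0.5},
  {"dx": 0.2,"dy": -0.64,"dz": 0,"roll": 0.54,"hand": -0.5},
  {"dx": 0.24,"dy": -0.75,"dz": 0,"roll": 0.62,"hand": -0.5},
  {"dx": 0.27,"dy": -0.85,"dz": 0,"roll": 0.69,"hand": -0.5},
  {"dx": 0.29,"dy": -0.91,"dz": 0,"roll": 0.735,"hand": -0.5},
  {"dx": 0.29,"dy": -0.915,"dz": 0,"roll": 0.735,"hand": -0.5},
  {"dx": 0.29,"dy": -0.915,"dz": 0,"roll": 0.735,"hand": -0.5},
], squeeze=30)

```text
t: 14.85
position: [0.5807, -0.0156, 0.198]
orientation: [0.0, 0.965, -0.263, -0.001]
wrist_force: [-0.2, 0.2, -5.2]
opening: 0.0358
finger_force: 30.0
```

```bash
cat > chk.py <<'E'
from h import *
import sys
c=snap('wrist',sys.argv[1]); s=state(); P=cloud(c)
to(.5812,-.0138,.096,-30.6)
from scipy.spatial.transform import Rotation as Ro
w,a,b,d=s['orientation']; R=Ro.from_quat([a,b,d,w]).as_matrix(); L=(P-np.array(s['position']))@R
m=(L[...,0]>.045)&(L[...,0]<.13)&(abs(L[...,1])<.03)&(abs(L[...,2]-.0328)<.012)&(c['depth']>0); q=L[m]
tip=q[q[:,0]>.055]; print('nose top z',np.median(q[:,2]),'world',np.median(P[m][:,2]),'tip x',np.percentile(q[:,0],99.7),'y mid',(np.percentile(tip[:,1],.5)+np.percentile(tip[:,1],99.5))/2)
k=np.linalg.lstsq(np.c_[q[:,:2],np.ones(len(q))],q[:,2],rcond=None)[0]; print('slopes',np.degrees(k[:2]).round(2))
E
python3 chk.py w9
```

```text
t 14.9 p [ 0.5805 -0.0162  0.1981] yaw -30.5 F [ 1.   0.1 -5.5] open 0.0356 grip 30.0
units [-0.002 -0.013  0.511] roll 0.003
nose top z 0.03372615092171345 world 0.1643187601610136 tip x 0.10095423045257079 y mid -0.0011948357813441586
slopes [0.08 0.22]
```

apply_moves([
  {"dx": 0,"dy": -0.01,"dz": 0.04,"roll": 0,"hand": -0.5},
  {"dx": 0,"dy": -0.01,"dz": 0.1,"roll": 0,"hand": -0.5},
  {"dx": 0,"dy": -0.01,"dz": 0.17,"roll": 0,"hand": -0.5},
  {"dx": 0,"dy": -0.01,"dz": 0.24,"roll": 0,"hand": -0.5},
  {"dx": 0,"dy": -0.01,"dz": 0.3,"roll": 0,"hand": -0.5},
  {"dx": 0,"dy": -0.01,"dz": 0.35,"roll": 0,"hand": -0.5},
  {"dx": 0,"dy": -0.01,"dz": 0.38,"roll": 0,"hand": -0.5},
  {"dx": 0,"dy": -0.01,"dz": 0.4,"roll": 0,"hand": -0.5},
  {"dx": 0,"dy": -0.01,"dz": 0.4,"roll": 0,"hand": -0.5},
  {"dx": 0,"dy": -0.01,"dz": 0.4,"roll": 0,"hand": -0.5},
], squeeze=30)

```text
t: 15.73
position: [0.5824, -0.014, 0.1191]
orientation: [-0.0, 0.965, -0.264, 0.0]
wrist_force: [0.2, 0.2, -5.4]
opening: 0.0358
finger_force: 30.0
```

```bash
python3 chk.py w10
```

```text
t 15.7833 p [ 0.5827 -0.0139  0.1195] yaw -30.58 F [ 0.1  0.2 -6.1] open 0.036 grip 30.0
units [-0.007  0.003  0.117] roll 0.001
nose top z 0.03396724923563818 world 0.08555328831665521 tip x 0.10078841451868766 y mid -0.0004015987832116921
slopes [0.11 0.05]
```

apply_moves([
  {"dx": 0,"dy": 0,"dz": 0.015,"roll": 0,"hand": -0.5},
  {"dx": 0,"dy": 0,"dz": 0.03,"roll": 0,"hand": -0.5},
  {"dx": 0,"dy": 0,"dz": 0.045,"roll": 0,"hand": -0.5},
  {"dx": 0,"dy": 0,"dz": 0.06,"roll": 0,"hand": -0.5},
  {"dx": 0,"dy": 0,"dz": 0.07,"roll": 0,"hand": -0.5},
  {"dx": 0,"dy": 0,"dz": 0.08,"roll": 0,"hand": -0.5},
  {"dx": 0,"dy": 0,"dz": 0.088,"roll": 0,"hand": -0.5},
  {"dx": 0,"dy": 0,"dz": 0.094,"roll": 0,"hand": -0.5},
  {"dx": 0,"dy": 0,"dz": 0.098,"roll": 0,"hand": -0.5},
  {"dx": 0,"dy": 0,"dz": 0.1,"roll": 0,"hand": -0.5},
  {"dx": 0,"dy": 0,"dz": 0.1,"roll": 0,"hand": -0.5},
], squeeze=30)

```text
t: 16.7
position: [0.5818, -0.0139, 0.0989]
orientation: [0.0, 0.965, -0.264, -0.0]
wrist_force: [-1.8, 0.1, -2.8]
opening: 0.0362
finger_force: 30.0
```

apply_moves([
  {"dx": -0.001,"dy": 0,"dz": 0.003,"roll": 0,"hand": -0.5},
  {"dx": -0.002,"dy": 0,"dz": 0.006,"roll": 0,"hand": -0.5},
  {"dx": -0.003,"dy": 0,"dz": 0.006,"roll": 0,"hand": -0.5},
  {"dx": -0.003,"dy": 0,"dz": 0.006,"roll": 0,"hand": -0.5},
], squeeze=30)

```text
t: 17.03
position: [0.5813, -0.0138, 0.0978]
orientation: [0.0, 0.965, -0.264, -0.0]
wrist_force: [-4.3, -0.9, -0.2]
opening: 0.0355
finger_force: 30.0
```

apply_moves([
  {"dx": -0.002,"dy": 0.001,"dz": 0.001,"roll": 0,"hand": -0.5},
  {"dx": -0.003,"dy": 0.003,"dz": 0.004,"roll": 0,"hand": -0.5},
  {"dx": -0.003,"dy": 0.003,"dz": 0.004,"roll": 0,"hand": -0.5},
  {"dx": -0.003,"dy": 0.003,"dz": 0.004,"roll": 0,"hand": -0.5},
], squeeze=30)

```text
t: 17.37
position: [0.5807, -0.0138, 0.097]
orientation: [0.0, 0.965, -0.264, -0.0]
wrist_force: [-5.4, -1.3, 0.6]
opening: 0.0357
finger_force: 30.0
```

```bash
python3 chk.py w11
```

```text
t 17.4167 p [ 0.5808 -0.0138  0.097 ] yaw -30.57 F [-4.  -0.9  0.4] open 0.0358 grip 30.0
units [ 0.002 -0.001  0.005] roll 0.001
nose top z 0.033562731133838376 world 0.06341850310749064 tip x 0.10105027987688922 y mid -0.0004899786837098442
slopes [0.02 0.08]
```

apply_moves([
  {"dx": -0.002,"dy": 0.002,"dz": 0.002,"roll": 0,"hand": -0.5},
  {"dx": -0.003,"dy": 0.003,"dz": 0.003,"roll": 0,"hand": -0.5},
  {"dx": -0.003,"dy": 0.003,"dz": 0.003,"roll": 0,"hand": -0.5},
], squeeze=30)

```text
t: 17.67
position: [0.5804, -0.0139, 0.0966]
orientation: [-0.0, 0.965, -0.264, 0.0]
wrist_force: [-3.3, -0.1, 2.3]
opening: 0.0358
finger_force: 30.0
```

apply_moves([
  {"dx": 0,"dy": 0,"dz": 0,"roll": 0,"hand": -0.5},
  {"dx": 0,"dy": 0,"dz": 0,"roll": 0,"hand": -0.5},
  {"dx": 0,"dy": 0,"dz": 0,"roll": 0,"hand": -0.5},
  {"dx": 0,"dy": 0,"dz": 0,"roll": 0,"hand": -0.5},
], squeeze=3)

```text
t: 18.0
position: [0.5804, -0.0139, 0.0966]
orientation: [-0.0, 0.965, -0.264, 0.0]
wrist_force: [-2.7, 1.4, 1.9]
opening: 0.036
finger_force: 3.0
```

```bash
python3 chk.py w12
```

```text
t 18.05 p [ 0.5804 -0.0139  0.0966] yaw -30.58 F [-2.2  2.8  3. ] open 0.0361 grip 3.0
units [ 0.003 -0.002  0.003] roll 0.001
nose top z 0.03353470707529813 world 0.06305977832933721 tip x 0.10098129064223302 y mid -0.0005228034731893441
slopes [ 0.05 -0.  ]
```

Nose top is at 63.1 mm (home is 63). Now I'll release and retreat straight up.

apply_moves([
  {"dx": 0,"dy": 0,"dz": 0,"roll": 0,"hand": -0.1},
  {"dx": 0,"dy": 0,"dz": 0,"roll": 0,"hand": 0.1},
  {"dx": 0,"dy": 0,"dz": 0,"roll": 0,"hand": 0.4},
  {"dx": 0,"dy": 0,"dz": 0,"roll": 0,"hand": 0.5},
  {"dx": 0,"dy": 0,"dz": 0,"roll": 0,"hand": 0.5},
  {"dx": 0,"dy": 0,"dz": -0.1,"roll": 0,"hand": 0.5},
  {"dx": 0,"dy": 0,"dz": -0.25,"roll": 0,"hand": 0.5},
  {"dx": 0,"dy": 0,"dz": -0.45,"roll": 0,"hand": 0.5},
  {"dx": 0,"dy": 0,"dz": -0.65,"roll": 0,"hand": 0.5},
  {"dx": 0,"dy": 0,"dz": -0.85,"roll": 0,"hand": 0.5},
  {"dx": 0,"dy": 0,"dz": -0.95,"roll": 0,"hand": 0.5},
], squeeze=3)

```text
t: 18.97
position: [0.5817, -0.0141, 0.2916]
orientation: [-0.001, 0.965, -0.264, 0.003]
wrist_force: [1.3, -0.6, -0.1]
opening: 0.0692
finger_force: 0.0
```

apply_moves([
  {"dx": -0.5,"dy": 0,"dz": 0,"roll": 0,"hand": 0.5},
  {"dx": -0.5,"dy": 0,"dz": 0,"roll": 0,"hand": 0.5},
  {"dx": -0.5,"dy": 0,"dz": 0,"roll": 0,"hand": 0.5},
  {"dx": -0.5,"dy": 0,"dz": 0,"roll": 0,"hand": 0.5},
  {"dx": -0.5,"dy": 0,"dz": 0,"roll": 0,"hand": 0.5},
], squeeze=3)

```text
t: 19.38
position: [0.4941, 0.0371, 0.2869]
orientation: [-0.0, 0.965, -0.263, 0.001]
wrist_force: [0.2, 0.6, -0.5]
opening: 0.0689
finger_force: 0.0
```

```bash
python3 - <<'E'
from h import *
c=snap('wrist','w13'); print('block');rect(c,(.581,-.014),.06,.105,.125)
P=cloud(c); m=(np.hypot(P[...,0]-.581,P[...,1]+.014)<.12)&(P[...,2]>.055)&(P[...,2]<.072); q=P[m]
A=np.c_[q[:,:2]-[.581,-.014],np.ones(len(q))]; k=np.linalg.lstsq(A,q[:,2],rcond=None)[0]; print('plate',len(q),np.degrees(k[:2]).round(2),k[2])
t=snap('top','t3'); print('clamp');rect(t,(.419,.356),.13,.03,.06)
E
```

```text
block
2587 rect ((580.7299194335938, -13.127750396728516), (35.78271484375, 63.99723434448242), 60.33260726928711) medz 0.113
plate 3746 [ 0.05 -0.13] 0.06306653258559564
clamp
307 rect ((422.4508361816406, 354.49267578125), (151.1017303466797, 50.62623596191406), 50.058162689208984) medz 0.0442
```

View pics/w13.png

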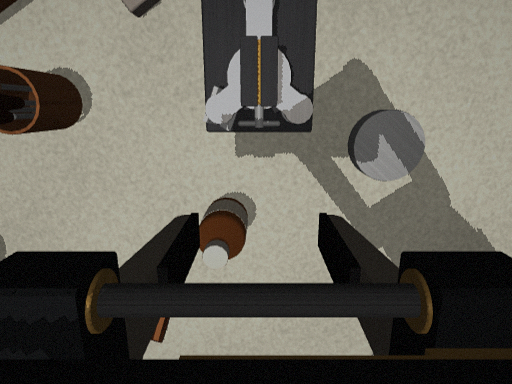

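The stage sits level on the base, with its block at (258,70), block top 113 mm and plate 63 mm, which matches home. The bottle and the bench block haven't moved.

```bash
python3 -c "
from workcell import bot
print(bot.sign_off())"
```

```text
the job is handed in; nothing more can be done
None
```

The clamp lies flat in both saddles of the tool rest, the vise stage is home and level on its three seats, the gripper is clear of everything, and the job was handed in at about 19.5 s.

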